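# Pin the fence of the strap-cutting guide

### The job

Swing the metal fence of the strap-cutting guide by its upright post until the hole in the fence lies over the hole in the plywood board. Then take the locating pin, the one with the straight cylindrical wooden handle, out of the parking block and push it fully home through both holes, upright, and let go.

Things in the scene. Friction and masses are not known exactly. Their poses are not given: they have to be found in the camera images.
- base_hole (a point): Mouth centre of the one hole (26 mm wide, vertical, through to the table) in the guide's fixed plywood board, 170 x 240 x 30 mm, to the robot's left; on the board's top face, 30 mm above the table. The fence, a flat aluminium bar, is pivoted on the board. Axes: z up; the fence's vertical pivot lies 150 mm from here along this point's +y; -x is the side on which the fence stands at the start.
- fence (a joint): Fence angle, rad: 0 = its hole exactly over the board's; grows clockwise seen from above; starts at 0.45 to 0.85. No stop at 0 (travel -0.4 to 1.3); light friction (under 2 N at the post) holds it. Bar 280 x 56 x 10 mm, top 41 mm above the table, 26 mm hole 150 mm from the pivot. The pin's taper pulls it in if a few mm out.
- fence_grip (a point): On the axis of the fence's upright round steel post, its handle, 64 mm above the table. Post 22 mm in diameter, standing from 41 to 83 mm above the table near the fence's free end, 220 mm from the pivot axis, in line with and 70 mm beyond the fence's hole. Fixed to the fence; it may turn between the fingers.
- pin: 160 g pin, upright in one of 3 holes (70 mm apart) of a fixed dark wood block 45 mm high, right. Origin: tip; z up. Shank 38 mm, 18 wide, lowest 14 tapered to 6; collar 40 wide, 5 thick, rests on block; straight wood handle 24 wide, 43 to 81 mm above tip. Home: collar on fence, tip 3 mm above table. Beside it: awl (pear-shaped handle), punch (thin steel rod).
Things that resemble listed ones, but are neither listed nor needed, are in the scene too. What is shaped like the pin but blue is not meant.

How it is judged:
By the outcome, as a careful person would: the job done as asked, in the order asked, and still so for the second after the job is handed in, with the robot touching nothing.
It also fails if it takes over 51 s, if anything falls off the work surface, if the arm or the gripper's body presses on something with over 40 N, if the wrist force passes 120 N, or if a joint passes its speed limit or range.

### The arm

A 6-joint arm with a two-finger parallel gripper is mounted at the origin on the work surface. World frame = base frame: x ahead of the robot, y to its left, z up, the work surface at z = 0. Lengths are in m, angles in degrees, forces in N, time in s.
With the tool pointing down it reaches from about 0.4 to 0.825 m from the base axis. Payload 7 kg.
Tool frame: the origin (TCP) lies between the finger pads; the fingertips stand 19 mm ahead of it and the grasp point (between the pads) is the TCP; z points along the fingers, y is the line along which they close (so a half turn about z gives the same grasp; the last joint's range is limited). The gripper opens to 88 mm and grips with 3 to 60 N. Pads are 19 mm wide; open, the fingers measure 130 mm over their backs; the gripper's body (78 mm by 193 mm) begins 47 mm behind the grasp point.
Start: joints at [82.512, 20.546, 0.682, 0, -70.136, -16.507], TCP at [0.275, 0.617, 0.246] pointing down, gripper open.
Joint ranges: [-176.03, 176.03], [-82.01, 121.73], [-58.28, 71.71], [-173.87, 95.51], [-174.79, -0.11], [-173.66, 173.66]. Speed limits (degrees/s): [136.94, 136.94, 172.46, 180, 180, 180].

### API

Orientations are given as [roll, pitch, yaw] about the fixed x, y, z axes, in that order (R = Rz(yaw) Ry(pitch) Rx(roll)).
In Python, from plant import r gives the robot as it stands. The module is installed in compiled form; this text tells all that it offers.
- The arm moves only by the shell command python3 -m pendant 'ROWS' [OPENING] [FORCE]. ROWS is JSON, a list of rows, each a list of 6 numbers: the shift along the tool's x, y, z in mm, then the turn, a rotation vector about the tool's x, y, z in rad. In form: [[tx, ty, tz, wx, wy, wz], ...]. A call has 1 to 20 rows; each row is the pose to reach, as a shift and turn from the pose commanded when the call began, along the tool's axes at that moment; what a row does not reach only later rows make up. A row lasts 1/8 s, in which the tool goes at most 62.5 mm and 10.7 degrees, less where a joint would pass 70% of its speed; a pose out of reach is approached as far as the arm can. A call with a gripper value outside its range is refused whole. OPENING is the finger opening in mm, from 0 to 87.6, set as the call begins (- or left out, the last holds). The fingers move at their own pace and stop on an object; FORCE is the grip in N (left out, the last holds). Time passes only in rows, so rows that repeat a pose let the fingers close. It gives the time, the measured TCP pose, the force, the opening and the grip force at its end, in the units of the state.
- r.get_state(): the state, without advancing time (a new reading comes with each control period).
- r.capture(name): name is "scene" or "top"; returns the picture (400x640x3 uint8, red, green, blue); there is no depth.
- r.camera_params(name): a dict with "mtx" (3x3 intrinsics, pixels), "rvec" (rotation vector, rad) and "tvec" (3), from world to camera coordinates, as OpenCV has them. Camera axes: x right, y down, z forward; pixel columns grow to the right and rows downward; lengths in m; the calibration is good to about 2 mm. A picture is of the moment at which its call begins. camera_params takes no time and is no camera call.
- r.close_job(): hands the job in; it is judged then, once.
The state is a dict: "time_s": time; "joints": joint angles; "qd": joint speeds; "joint_torque": joint torques, N m; "tcp_pos": TCP position; "eef_rot": TCP orientation; "contact_force": force on the tool from outside, world axes, zero at the start; "moment": the same for the moment, N m; "gripper_width": finger opening in m; "gripper_force": force on a finger pad.
Only numpy, scipy, OpenCV 4.12 (cv2) and the standard library are available. Lean on these libraries where they do the work, as an engineer would, in place of code of your own. Each camera call takes 0.05 s, during which the arm holds its last target. There are 200 camera calls.

## Working session

There is one attempt and no reset: what is moved stays moved. The work goes in short steps, Python scripts to look and compute and a shell command to move; the robot and the scene stay as the last step left them, time stands still between calls to the robot, and variables do not carry over. Pictures are saved under pics/ and viewed, at most 10 in all, crops included, and the job is handed in when it is done.

```bash
mkdir -p pics; cat > h.py <<'E'
import numpy as np, cv2
from plant import r
from scipy.spatial.transform import Rotation as R
def ray(cam,u,v,z):
    p=r.camera_params(cam);K=np.array(p["mtx"]);Rm=cv2.Rodrigues(np.array(p["rvec"],float))[0];t=np.array(p["tvec"],float).ravel()
    d=Rm.T@np.linalg.solve(K,[u,v,1.]);c=-Rm.T@t
    return c+d*(z-c[2])/d[2]
def proj(cam,P):
    p=r.camera_params(cam)
    return cv2.projectPoints(np.array([P],float),np.array(p["rvec"],float),np.array(p["tvec"],float),np.array(p["mtx"],float),None)[0].ravel()
def snap(cam,name):
    im=r.capture(cam);cv2.imwrite(f"pics/{name}.png",im[:,:,::-1]);return im
def to_tool(target,yaw_needed=None):
    s=r.get_state();Rt=R.from_euler("xyz",s["eef_rot"],degrees=True)
    return Rt.inv().apply(np.array(target)-np.array(s["tcp_pos"]))*1000
E
python3 - <<'E'
from h import *
snap("scene","s1");snap("top","t1")
s=r.get_state();print(s)
for c in("scene","top"):
    p=r.camera_params(c);Rm=cv2.Rodrigues(np.array(p["rvec"],float))[0];print(c,-Rm.T@np.array(p["tvec"]).ravel(),p["mtx"])
E
```

```text
{'time_s': 0.1, 'joints': array([ 8.25119995e+01,  2.05864351e+01,  6.38895297e-01, -1.72181136e-02,
       -7.01355872e+01, -1.65078787e+01]), 'qd': array([ 0.0031954 , -0.06322982,  0.0337985 ,  0.06320898, -0.02947974,
       -0.04938892]), 'joint_torque': array([-1.77419068e-03, -5.84165561e+01,  2.93755889e+01,  7.01548666e+00,
        1.02314207e-02, -4.79644996e-05]), 'tcp_pos': array([0.27435125, 0.61628303, 0.24472713]), 'eef_rot': array([ 1.79915700e+02, -8.10254037e-03, -2.40017356e+01]), 'contact_force': array([-0.39651559,  0.33053598,  0.12211086]), 'moment': array([-0.00881448, -0.00972283,  0.0299111 ]), 'gripper_force': 0.0, 'gripper_width': 0.08772044221243405}
scene [ 0.86028684 -0.47093087  0.71510469] [[366.13684177   0.         309.83998007]
 [  0.         366.13684177 196.29430143]
 [  0.           0.           1.        ]]
top [0.4895661  0.02948743 1.09678251] [[491.66305226   0.         320.09205414]
 [  0.         491.66305226 200.83272797]
 [  0.           0.           1.        ]]
```

View pics/s1.png

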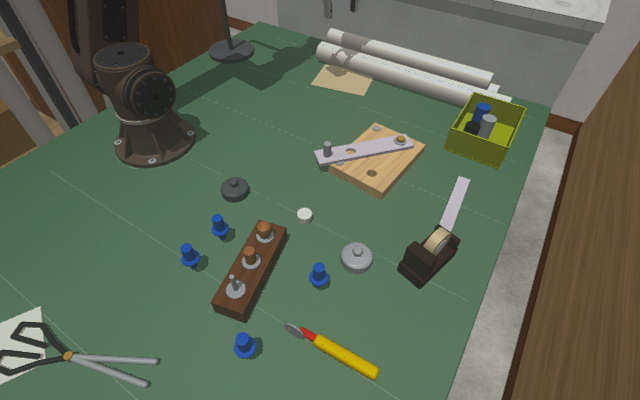

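View pics/t1.png

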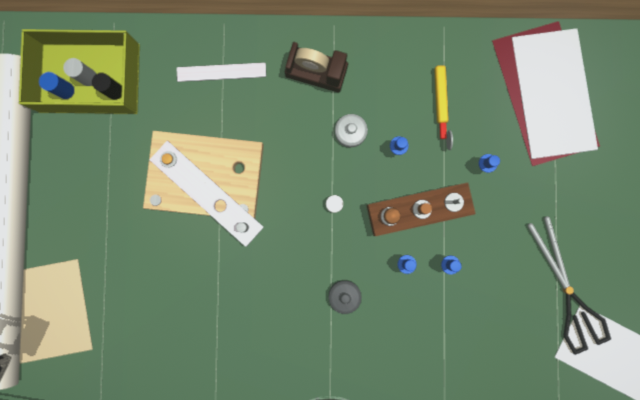

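The top view has the plywood board at about (205,173). The fence pivot is near (168,158), its hole near (220,205), its post near (241,228), and the board hole near (239,168). The dark block is at about (420,210), with three tools at (391,215), (423,209) and (454,202). I'll zoom in on both.

```bash
python3 - <<'E'
import cv2,numpy as np
t=cv2.imread("pics/t1.png");s=cv2.imread("pics/s1.png")
a=cv2.resize(t[120:260,130:280],(429,400),interpolation=3);b=cv2.resize(t[170:245,355:485],(371,214),interpolation=3)
c=cv2.resize(s[210:325,200:300],(348,400),interpolation=3)
o=np.zeros((600,800,3),np.uint8);o[:400,:429]=a;o[:400,440:788]=c;o[386:600,0:371]=b
d=cv2.resize(s[115:205,300:440],(311,200),interpolation=3);o[400:600,440:751]=d
cv2.imwrite("pics/z1.png",o)
E
```

```text
(no output)
```

View pics/z1.png

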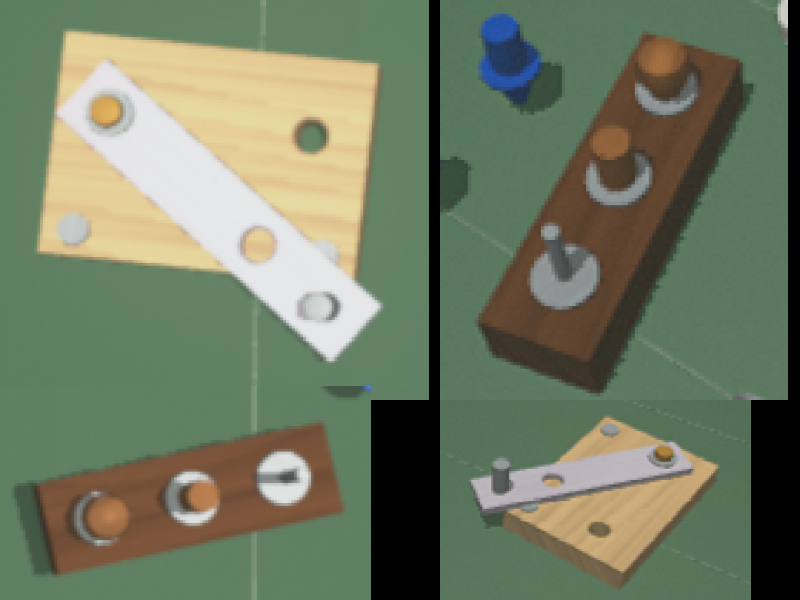

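The middle tool in the block is the pin: straight wooden handle, collar near top (422,209) and scene (251,261). The left one is pear-shaped (awl) and the right one is a thin rod (punch). Next I'll convert these pixels to positions.

```bash
python3 - <<'E'
from h import *
np.set_printoptions(precision=4,suppress=True)
T=dict(bh=((239.1,167.5),(371.6,173),.03),fh=((220.2,205.3),(350.9,150.6),.041),post=((241.9,227),(327,142.9),.083),ptop=((426.1,208.5),(249.1,249.4),.088),pcol=((422.3,209.2),(251.4,260.9),.05))
W={}
for k,(a,b,z) in T.items():
    A,B=ray("top",*a,z),ray("scene",*b,z);W[k]=A;print(k,A,B)
im=cv2.imread("pics/t1.png");hsv=cv2.cvtColor(im,cv2.COLOR_BGR2HSV)
def blob(mask,x0,y0,x1,y1,z,n):
    m=np.zeros_like(mask);m[y0:y1,x0:x1]=mask[y0:y1,x0:x1]
    M=cv2.moments(m,True);u,v=M['m10']/M['m00'],M['m01']/M['m00'];print(n,u,v,M['m00'],ray("top",u,v,z))
h,s,v=cv2.split(hsv)
blob(((h>35)).astype(np.uint8)*1,230,160,249,176,.03,"bh")
blob((s>70).astype(np.uint8),212,197,229,214,.041,"fh")
blob(((s>120)&(h<20)&(v>100)).astype(np.uint8),416,200,434,217,.088,"ptop")
d=W['post'][:2]-W['fh'][:2];print("fh-post",np.linalg.norm(d),"bh-fh",np.linalg.norm(W['bh'][:2]-W['fh'][:2]))
E
```

```text
bh [0.618  0.2028 0.03  ] [0.6202 0.2054 0.03  ]
fh [0.5346 0.2399 0.041 ] [0.5357 0.243  0.041 ]
post [0.4887 0.1859 0.083 ] [0.4876 0.191  0.083 ]
ptop [ 0.531  -0.1924  0.088 ] [ 0.5313 -0.1875  0.088 ]
pcol [ 0.5309 -0.1926  0.05  ] [ 0.5337 -0.1901  0.05  ]
bh 238.92537313432837 167.8955223880597 67.0 [0.6172 0.2031 0.03  ]
fh 219.9 205.34444444444443 90.0 [0.5345 0.2405 0.041 ]
ptop 427.6058394160584 207.54744525547446 137.0 [ 0.533  -0.1955  0.088 ]
fh-post 0.07089304794489712 bh-fh 0.09127639209467156
```

Averaging the two views:

| Thing | x (m) | y (m) |
|---|---|---|
| Board hole | 0.619 | 0.204 |
| Fence hole | 0.535 | 0.2415 |
| Post | 0.488 | 0.188 |
| Pin | 0.5315 | -0.191 |

This puts the fence at about 0.62 rad. First I'll move above the post with the closing line across the fence, at yaw -105.

```bash
python3 -m pendant '[[37,30,10,0,0,0.14],[74,61,19,0,0,0.28],[111,92,29,0,0,0.42],[148,122,38,0,0,0.56],[185,152,48,0,0,0.7],[221,183,58,0,0,0.85],[258,213,67,0,0,0.99],[295,244,77,0,0,1.13],[332,274,86,0,0,1.27],[369,305,96,0,0,1.41],[369,305,96,0,0,1.41],[369,305,96,0,0,1.41]]' 60
python3 - <<'E'
from h import *
s=r.get_state();print(s["joints"],s["tcp_pos"],s["eef_rot"]);print(to_tool([.488,.188,.067]))
im=snap("scene","s2");cv2.imwrite("pics/s2z.png",cv2.resize(im[90:220,260:440,::-1],(720,520),interpolation=3))
E
```

```text
time_s: 1.6
tcp_pos: [0.4877, 0.1879, 0.1495]
eef_rot: [180.0, -0.0, -104.8]
contact_force: [0.0, 0.2, 0.5]
gripper_width: 0.0598
gripper_force: 0.0
[ 4.25998451e+01  1.12117558e+01 -2.60004327e+01 -1.53084957e-03
 -5.27946518e+01 -5.73769637e+01] [0.48766502 0.18787611 0.14950286] [ 1.79995285e+02 -5.10389808e-03 -1.04778044e+02]
[-0.21258874 -0.29909079 82.5028137 ]
```

View pics/s2z.png

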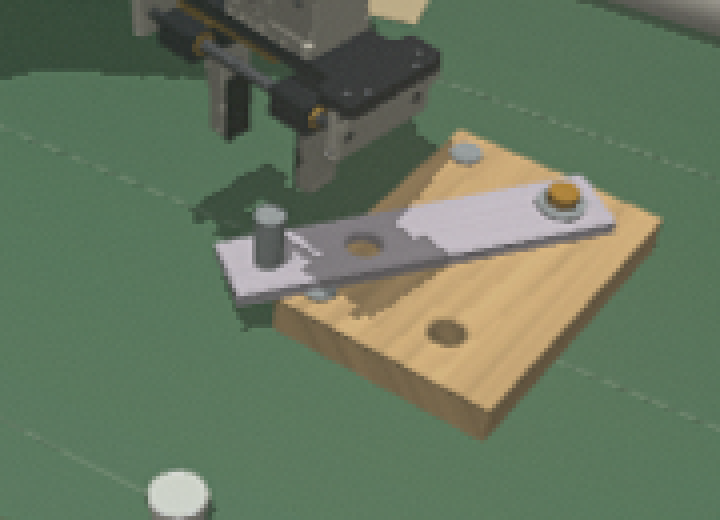

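The open fingers hang straight above the post (zoomed post at (270,235), fingers at (230,100) and (315,165)). I'll lower and close gently.

```bash
python3 -m pendant '[[0,0,30,0,0,0],[0,0,60,0,0,0],[0,0,75,0,0,0],[0,0,83,0,0,0],[0,0,83,0,0,0]]' 50
python3 -m pendant '[[0,0,0,0,0,0],[0,0,0,0,0,0],[0,0,0,0,0,0],[0,0,0,0,0,0],[0,0,0,0,0,0],[0,0,0,0,0,0]]' 10 15
python3 - <<'E'
from h import *
s=r.get_state();p=s["tcp_pos"];print(s["joints"],s["moment"])
Rt=R.from_euler("xyz",s["eef_rot"],degrees=True)
piv=np.array([.6337,.3543]);d=p[:2]-piv;print("radius",np.linalg.norm(d))
a0=np.arctan2(d[1],d[0]);bh=np.array([.619,.204])-piv;a1=np.arctan2(bh[1],bh[0]);print("angle",a1-a0, d)
for f in np.linspace(0,1,9):
    a=a0+f*(a1-a0);q=piv+.22*np.array([np.cos(a),np.sin(a)]);print(f,q,Rt.inv().apply([q[0]-p[0],q[1]-p[1],0]).round(4)*1000)
E
```

```text
time_s: 2.28
tcp_pos: [0.4877, 0.1884, 0.0667]
eef_rot: [-180.0, -0.0, -104.7]
contact_force: [0.9, 0.1, -0.6]
gripper_width: 0.05
gripper_force: 0.0
time_s: 3.02
tcp_pos: [0.4878, 0.1881, 0.0669]
eef_rot: [-180.0, 0.0, -104.8]
contact_force: [-1.2, 0.1, 5.6]
gripper_width: 0.0218
gripper_force: 15.0
[ 4.26111593e+01  1.73044747e+01 -3.12019294e+01  1.41319099e-02
 -4.14616060e+01 -5.73944927e+01] [-0.00793278  0.23089019 -0.00939663]
radius 0.22117675928110078
angle 0.622764377860076 [-0.14588358 -0.16624422]
0.0 [0.48859259 0.18894027] [-1.1 -0.5  0. ]
0.125 [0.50189156 0.17815649] [  6.  -16.1   0. ]
0.25 [0.51598888 0.16843959] [ 11.8 -32.2   0. ]
0.375 [0.53079915 0.15984842] [ 16.3 -48.8   0. ]
0.5 [0.54623269 0.15243502] [ 19.5 -65.6   0. ]
0.625 [0.562196   0.14624429] [ 21.5 -82.6   0. ]
0.75 [0.5785924  0.14131373] [ 22.1 -99.7   0. ]
0.875 [0.59532258 0.13767319] [  21.3 -116.8    0. ]
1.0 [0.61228521 0.13534474] [ 1.920e+01 -1.338e+02  1.000e-01]
```

```bash
python3 -m pendant '[[3,-8,0,0,0,0],[7,-16,0,0,0,0],[10,-24,0,0,0,0],[12.5,-32,0,0,0,0],[15,-40,0,0,0,0],[17,-48.5,0,0,0,0],[19,-57,0,0,0,0],[20,-65.5,0,0,0,0],[21.2,-74,0,0,0,0],[22,-82.5,0,0,0,0],[22.5,-91,0,0,0,0],[22.6,-99.5,0,0,0,0],[22.5,-108,0,0,0,0],[22,-116.5,0,0,0,0],[21,-125,0,0,0,0],[19.8,-133.5,0,0,0,0],[19.8,-133.5,0,0,0,0],[19.8,-133.5,0,0,0,0]]'
python3 - <<'E'
from h import *
a=snap("top","t3");b=snap("scene","s3");s=r.get_state();print(s["contact_force"])
A=cv2.resize(a[120:250,140:290,::-1],(450,390),interpolation=3);B=cv2.resize(b[110:215,300:430,::-1],(520,420),interpolation=3)
cv2.imwrite("pics/z3.png",np.hstack([cv2.resize(A,(400,347)),cv2.resize(B,(400,347))]))
E
```

```text
time_s: 5.28
tcp_pos: [0.6118, 0.1347, 0.0665]
eef_rot: [-180.0, 0.0, -104.8]
contact_force: [0.5, -1.2, 3.1]
gripper_width: 0.0216
gripper_force: 15.0
[-0.0169216  -1.27651287  2.00838788]
```

View pics/z3.png

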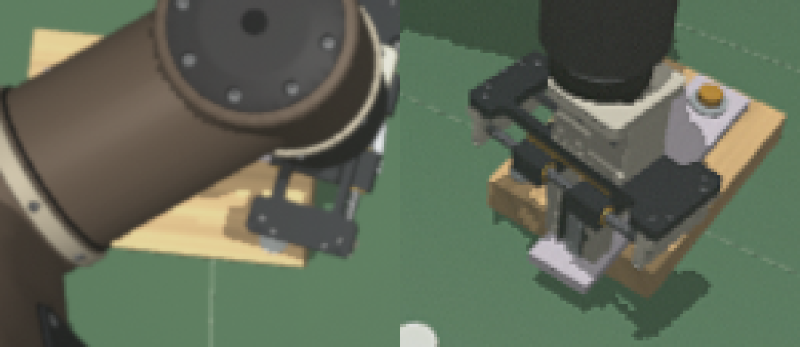

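The fence now lies along the board's right edge under the gripper, with the hole hidden. I'll release, lift and travel above the pin, then check from there.

```bash
python3 -m pendant '[[0,0,0,0,0,0],[0,0,0,0,0,0],[0,0,0,0,0,0],[0,0,-20,0,0,0],[0,0,-50,0,0,0],[0,0,-80,0,0,0],[20,0,-103,0,0,-0.03],[60,-1,-103,0,0,-0.08],[100,-2,-103,0,0,-0.14],[140,-3,-103,0,0,-0.2],[180,-3,-103,0,0,-0.25],[220,-4,-103,0,0,-0.3],[260,-5,-103,0,0,-0.35],[300,-6,-103,0,0,-0.4],[335,-6,-103,0,0,-0.45],[335,-6,-103,0,0,-0.45],[335,-6,-103,0,0,-0.45]]' 50
python3 - <<'E'
from h import *
a=snap("top","t4");b=snap("scene","s4")
A=cv2.resize(a[120:250,140:290,::-1],(400,347),interpolation=3);B=cv2.resize(b[110:215,300:430,::-1],(400,323),interpolation=3)
o=np.zeros((590,800,3),np.uint8);o[:347,:400]=A;o[:323,400:]=B
o[350:590,400:]=cv2.resize(b[180:300,170:370,::-1],(400,240),interpolation=3)
o[350:590,:400]=cv2.resize(a[150:270,340:540,::-1],(400,240),interpolation=3)
cv2.imwrite("pics/z4.png",o)
E
```

```text
time_s: 7.5
tcp_pos: [0.5319, -0.1906, 0.1695]
eef_rot: [-180.0, 0.0, -79.1]
contact_force: [-0.8, 0.3, -1.0]
gripper_width: 0.0499
gripper_force: 0.0
```

View pics/z4.png

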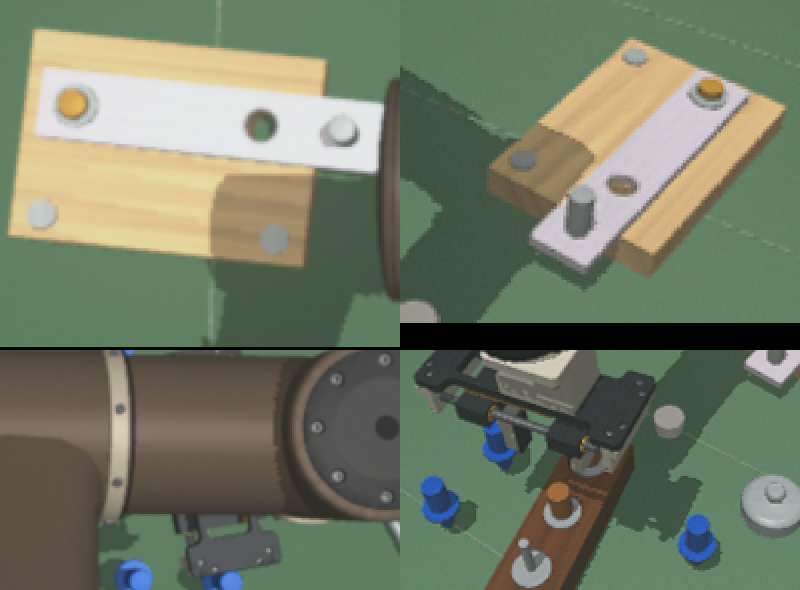

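The board hole shows dark green through the fence hole at zoomed (261,125), i.e. top (238,167), so the holes lie over each other. The gripper hangs above the block. I'll quantify both.

```bash
python3 - <<'E'
from h import *
im=cv2.imread("pics/t4.png");hsv=cv2.cvtColor(im,cv2.COLOR_BGR2HSV);s=hsv[...,1];v=hsv[...,2]
m=np.zeros(s.shape,np.uint8);m[158:176,229:247]=(s>50)[158:176,229:247]|(v<150)[158:176,229:247]
c=max(cv2.findContours(m,cv2.RETR_EXTERNAL,cv2.CHAIN_APPROX_NONE)[0],key=cv2.contourArea);(u,w),(a,b),_=cv2.fitEllipse(c);print(u,w,a,b,ray("top",u,w,.041),"scene",ray("scene",372.1,170.1,.041))
print("bh before",ray("top",238.9,167.9,.03),ray("scene",371.6,173,.03))
st=r.get_state()["tcp_pos"];print(proj("scene",st),proj("scene",[st[0],st[1],.15]),proj("scene",[st[0],st[1],.088]))
E
```

```text
237.5594482421875 166.58726501464844 10.733633041381836 11.052445411682129 [0.61863734 0.20433883 0.041     ] scene [0.62023978 0.20510371 0.041     ]
bh before [0.61714183 0.20318257 0.03      ] [0.62018981 0.20540501 0.03      ]
[243.35979437 226.08738462] [244.72202703 232.33311438] [248.68108882 250.48510187]
```

The holes are aligned to about 1 mm and the TCP is over the pin. Now I'll lower, grip and lift.

```bash
python3 -m pendant '[[0,0,30,0,0,0],[0,0,60,0,0,0],[0,0,80,0,0,0],[0,0,90,0,0,0],[0,0,95,0,0,0],[0,0,95,0,0,0]]' 50
python3 -m pendant '[[0,0,0,0,0,0],[0,0,0,0,0,0],[0,0,0,0,0,0],[0,0,0,0,0,0],[0,0,0,0,0,0],[0,0,0,0,0,0]]' 10 30
python3 -m pendant '[[0,0,-8,0,0,0],[0,0,-20,0,0,0],[0,0,-40,0,0,0],[0,0,-65,0,0,0],[0,0,-86,0,0,0],[0,0,-86,0,0,0],[0,0,-86,0,0,0]]'
python3 - <<'E'
from h import *
b=snap("scene","s5");p=r.get_state()["tcp_pos"]
cv2.imwrite("pics/z5.png",cv2.resize(b[190:310,180:310,::-1],(650,600),interpolation=3))
for dz in(0,-.031,-.067):print(proj("scene",p+[0,0,dz]))
E
```

```text
time_s: 8.35
tcp_pos: [0.5323, -0.1905, 0.0749]
eef_rot: [-180.0, -0.0, -79.0]
contact_force: [0.2, 0.6, -0.5]
gripper_width: 0.05
gripper_force: 0.0
time_s: 9.1
tcp_pos: [0.532, -0.1908, 0.0749]
eef_rot: [-180.0, -0.0, -79.0]
contact_force: [-0.9, -0.3, 5.8]
gripper_width: 0.0233
gripper_force: 30.0
time_s: 9.98
tcp_pos: [0.5315, -0.1906, 0.1602]
eef_rot: [180.0, 0.0, -79.0]
contact_force: [-0.5, 0.8, -2.1]
gripper_width: 0.0235
gripper_force: 30.0
[243.49326386 229.21818245]
[245.59698219 238.78199714]
[247.87522026 249.13920433]
```

View pics/z5.png

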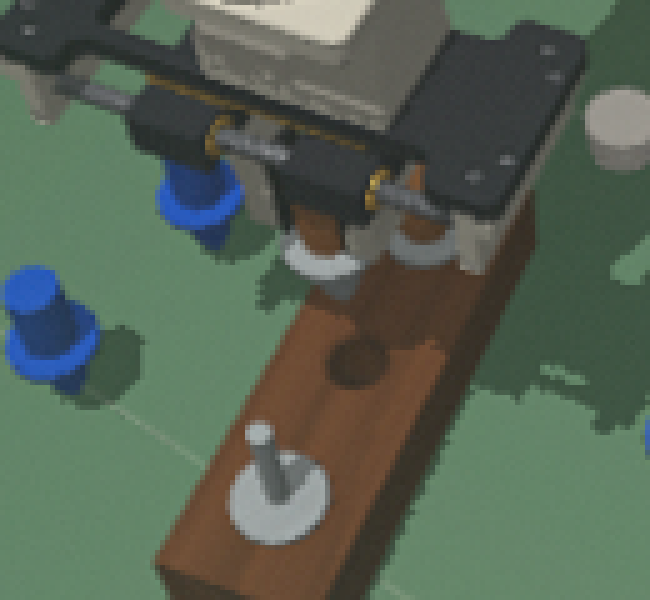

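The pin has come out and is held, with its collar at zoomed (323,258) and its tip near (342,297). Its hole is now empty at (358,362). I'll carry it high over the awl to above the board hole and check its uprightness there.

```bash
python3 -m pendant '[[0,0,-30,0,0,0],[0,0,-60,0,0,0],[-25,-11,-60,0,0,0],[-60,-26,-60,0,0,0],[-100,-43,-60,0,0,0],[-140,-61,-60,0,0,0],[-180,-78,-60,0,0,0],[-220,-96,-60,0,0,0],[-260,-113,-60,0,0,0],[-300,-131,-60,0,0,0],[-340,-148,-60,0,0,0],[-362,-157,-60,0,0,0],[-371,-161.5,-40,0,0,0],[-371,-161.5,-10,0,0,0],[-371,-161.5,25,0,0,0],[-371,-161.5,25,0,0,0],[-371,-161.5,25,0,0,0]]'
python3 - <<'E'
from h import *
b=snap("scene","s6");a=snap("top","t6");st=r.get_state();p=st["tcp_pos"];print(p,st["gripper_width"])
cv2.imwrite("pics/z6.png",cv2.resize(b[120:210,315:425,::-1],(726,594),interpolation=3))
for dz in(0,-.025,-.030,-.068):print(dz,(proj("scene",p+[0,0,dz])-[315,120])*6.6)
print("hole",(proj("scene",[.6192,.2046,.041])-[315,120])*6.6)
E
```

```text
time_s: 12.15
tcp_pos: [0.6201, 0.2037, 0.1361]
eef_rot: [-180.0, -0.0, -79.0]
contact_force: [-0.2, -0.1, -0.5]
gripper_width: 0.0234
gripper_force: 30.0
[0.62053737 0.20436029 0.13714204] 0.02324734261016734
0 [410.24334474 145.22774318]
-0.025 [401.01471583 196.61466047]
-0.03 [399.21388624 206.6420526 ]
-0.068 [385.99049162 280.27265277]
hole [373.9589503  330.40502871]
```

View pics/z6.png

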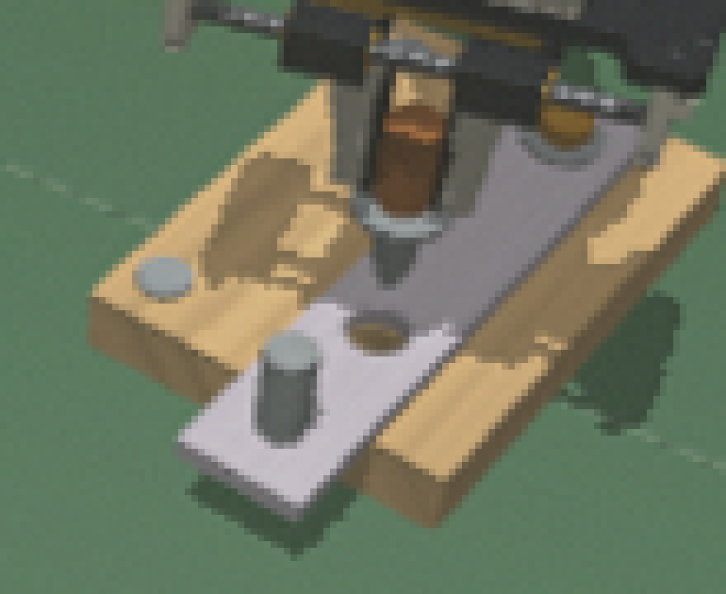

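The pin hangs upright, tip at zoomed (389,282), straight above the hole at (377,332), and both are offset from prediction by the same small amount. I'll lower it in.

```bash
python3 -m pendant '[[0,0,12,0,0,0],[0,0,24,0,0,0],[0,0,32,0,0,0],[0,0,38,0,0,0],[0,0,44,0,0,0],[0,0,48,0,0,0],[0,0,48,0,0,0]]'
python3 -m pendant '[[0,0,4,0,0,0],[0,0,8,0,0,0],[0,0,11,0,0,0],[0,0,14,0,0,0],[0,0,16,0,0,0],[0,0,16,0,0,0],[0,0,16,0,0,0]]'
```

```text
time_s: 13.12
tcp_pos: [0.6195, 0.2042, 0.0872]
eef_rot: [180.0, -0.0, -79.0]
contact_force: [-0.1, -0.5, -1.4]
gripper_width: 0.0232
gripper_force: 30.0
time_s: 14.0
tcp_pos: [0.6198, 0.2043, 0.0717]
eef_rot: [-180.0, 0.0, -79.0]
contact_force: [0.3, 0.3, -1.7]
gripper_width: 0.0234
gripper_force: 30.0
```

```bash
python3 -m pendant '[[0,0,0.7,0,0,0],[0,0,1.4,0,0,0],[0,0,2,0,0,0],[0,0,2,0,0,0],[0,0,2,0,0,0]]'
```

```text
time_s: 14.62
tcp_pos: [0.6204, 0.2044, 0.0709]
eef_rot: [-179.9, -0.0, -79.0]
contact_force: [-0.7, -1.9, 5.9]
gripper_width: 0.0235
gripper_force: 30.0
```

It touches at exactly the home height (7 N). I'll release, rise, clear the view and check.

```bash
python3 -m pendant '[[0,0,0,0,0,0],[0,0,0,0,0,0],[0,0,0,0,0,0],[0,0,0,0,0,0],[0,0,-15,0,0,0],[0,0,-40,0,0,0],[0,0,-80,0,0,0],[0,0,-120,0,0,0],[40,0,-140,0,0,0],[80,0,-140,0,0,0],[120,0,-140,0,0,0],[160,0,-140,0,0,0],[200,0,-140,0,0,0],[240,0,-140,0,0,0],[280,0,-140,0,0,0],[280,0,-140,0,0,0],[280,0,-140,0,0,0]]' 46
python3 - <<'E'
from h import *
b=snap("scene","s7");a=snap("top","t7")
o=np.hstack([cv2.resize(b[100:210,310:430,::-1],(400,367),interpolation=3),cv2.resize(a[120:250,140:290,::-1],(400,367),interpolation=3)])
cv2.imwrite("pics/z7.png",o)
q=lambda P:(proj("scene",P)-[310,100])*3.333
print(q([.6192,.2046,.0435]),q([.6192,.2046,.084]))
E
```

```text
time_s: 16.75
tcp_pos: [0.6731, -0.0706, 0.2103]
eef_rot: [-180.0, 0.0, -79.0]
contact_force: [-0.1, 0.5, -0.5]
gripper_width: 0.046
gripper_force: 0.0
[205.92007051 231.23855456] [212.71887181 193.10660264]
```

View pics/z7.png

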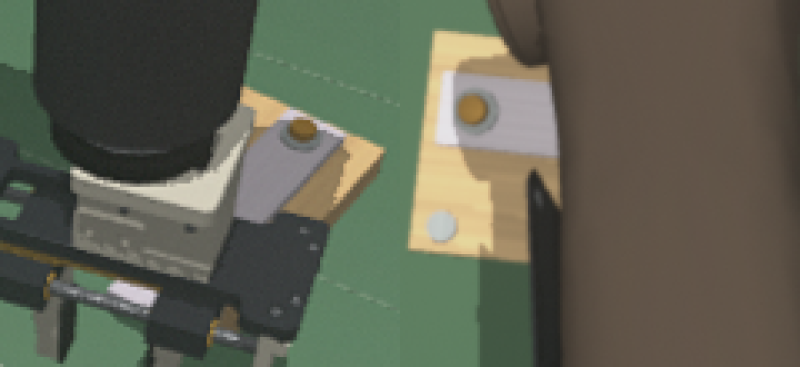

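The arm blocks both views, so I'll step back towards the robot and look once more.

```bash
python3 -m pendant '[[20,40,0,0,0,0],[40,80,0,0,0,0],[60,120,0,0,0,0],[80,160,0,0,0,0],[90,180,0,0,0,0],[90,180,0,0,0,0],[90,180,0,0,0,0]]'
python3 - <<'E'
from h import *
b=snap("scene","s8");a=snap("top","t8")
o=np.hstack([cv2.resize(b[100:210,310:430,::-1],(400,367),interpolation=3),cv2.resize(a[120:250,140:290,::-1],(400,367),interpolation=3)])
cv2.imwrite("pics/z8.png",o)
E
```

```text
time_s: 17.73
tcp_pos: [0.5145, -0.1927, 0.2098]
eef_rot: [-180.0, -0.0, -79.0]
contact_force: [-0.4, 0.7, -1.1]
gripper_width: 0.0455
gripper_force: 0.0
```

View pics/z8.png

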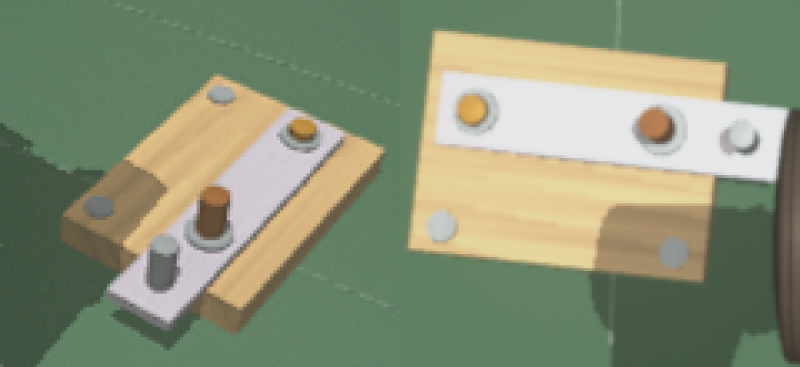

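The pin stands upright with its collar flat on the fence at zoomed (209,234) and its handle top at (214,193). Both match the predicted home positions, (206,231) and (213,193).

```bash
python3 -c "
from plant import r
print(r.close_job())"
```

```text
the job is handed in; nothing more can be done
None
```

The job is handed in at about 18 s: the fence is swung over the board hole, and the pin is fully home through both holes, upright and released, as the last pictures show; the judge's verdict was not reported back.

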